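# Pull the mist filter from a vacuum pump

### The arm

A 7-joint arm with a two-finger parallel gripper is mounted at the origin on the work surface. World frame = base frame: x ahead of the robot, y to its left, z up, the work surface at z = 0. Lengths are in m, angles in rad, forces in N, time in s.
With the tool pointing down it reaches from about 0.425 to 0.95 m from the base axis. Payload 4.7 kg.
Tool frame: the origin (TCP) lies between the finger pads, 19 mm behind the fingertips; this is the grasp point; z points along the fingers, y is the line along which they close (so a half turn about z gives the same grasp; the last joint's range is limited). The gripper opens to 87 mm and grips with 3 to 60 N. Pads are 19 mm wide; open, the fingers measure 117 mm over their backs; the gripper's body (75 mm by 190 mm) begins 51 mm behind the grasp point.
Start: joints at [-1.21, 0.469, -0.049, 1.532, 0.024, 1.141, -0.082], TCP at [0.256, 0.624, 0.241] pointing down, gripper open.
Joint ranges: [-2.59, 2.59], [-0.33, 1.99], [-1.39, 1.29], [0.1, 2.45], [-1.04, 4.18], [0.21, 1.99], [-2.66, 2.66]. Speed limits (rad/s): [2.57, 2.57, 3.14, 3.14, 3.14, 3.14, 3.14].

### API

Orientations are given as a 3x3 rotation matrix whose columns are the frame's x, y, z axes.
In Python, from plant import r, imaging gives the robot as it stands.
- The arm moves only by the shell command python3 -m handwheel 'ROWS'. ROWS is text: rows parted by semicolons, each of 7 numbers parted by spaces: the turn, a rotation vector about the tool's x, y, z in degrees, then the shift along the tool's x, y, z in m, then the closure, from -1 (fully open) to 1 (shut). A call has 1 to 20 rows; each row is the pose to reach, as a shift and turn from the pose commanded when the call began, along the tool's axes at that moment; what a row does not reach only later rows make up. A row lasts 1/8 s, in which the tool goes at most 62.5 mm and 10.7 degrees, less where a joint would pass 70% of its speed; a pose out of reach is approached as far as the arm can. A call with a gripper value outside its range is refused whole. The fingers move at their own pace and stop on an object; the grip force is fixed at half the most. Time passes only in rows, so rows that repeat a pose let the fingers close. It gives the time, the measured TCP pose, the force, the opening and the grip force at its end, in the units of the state.
- r.state(): the state, without advancing time (a new reading comes with each control period).
- imaging.read_camera(name): name is "side" or "top"; returns the picture (480x640x3 uint8, red, green, blue); there is no depth.
- imaging.calibration(name): a dict with "camera_matrix" (3x3 intrinsics, pixels), "k1" (the pictures are not rectified: a ray, as slopes to the right and down, at radius r is drawn at 1 + k1 r^2 times it, then the intrinsics apply), "camera_from_world" (4x4, takes a point from world to camera coordinates). Camera axes: x right, y down, z forward; pixel columns grow to the right and rows downward; lengths in m; the calibration is good to about 2 mm. A picture is of the moment at which its call begins. calibration takes no time and is no camera call.
- r.job_done(): hands the job in; it is judged then, once.
The state is a dict: "clock": time; "qpos": joint angles; "joint_velocities": joint speeds; "joint_efforts": joint torques, N m; "eef_pos": TCP position; "orientation": TCP orientation; "ft_force": force on the tool from outside, world axes, zero at the start; "wrist_torque": the same for the moment, N m; "width": opening from 0.0 (shut) to 1.0 (fully open); "grip_force": force on a finger pad.
Only numpy, scipy, OpenCV 4.12 (cv2) and the standard library are available. Lean on these libraries where they do the work, as an engineer would, in place of code of your own. Each camera call takes 0.05 s, during which the arm holds its last target. There are 200 camera calls.

### The job

Take the used exhaust mist filter out of the vacuum pump. First swing the pump's carrying handle back, well past upright, so that it is clear of the filter; then press the filter cap in, turn it anticlockwise until it comes up against its stop, draw the filter straight out of its leaning neck, and stand it upright on its foot in the shallow steel drip tray. Do not force the plastic lugs, and leave the other things on the bench where they are.

Things in the scene. Friction and masses are not known exactly. Their poses are not given: they have to be found in the camera images.
- pump: Bench vacuum pump, fixed. Origin on the bench under the root of the filter neck, at the middle of the oil case (130 mm in x, 120 in y, 105 high); z up. Pump block, motor and fan lie to its -y, out to y = -260 mm and 126 mm high (terminal box 145 mm, inlet stub 148 mm). Its -x side carries the sight glass.
- neck: Filter neck of the pump, grey, 72 mm outside diameter, fixed. Origin at its root, 125 mm above the pump's origin; its z is the filter's axis and leans 32 degrees from vertical towards the pump's -x; its y is the pump's y.
- neck_mouth (a point): Centre of the neck's mouth, 70 mm up its axis. A spring at the bottom pushes the filter outwards (about 5 N locked, 9 N pressed home). The lip has two gates for the filter's lugs, hidden under the cap; they lie right at the stop, 46 to 83 degrees anticlockwise from locked (some play), differently on every pump.
- element: Mist filter, loose, about 220 g: white stem 40 mm diameter, 66 mm long; origin at the centre of its flat foot, z along it to the cap. Grey cap disc of 80 mm diameter, z = 58 to 74 mm, with a black grip bar 13 mm thick (y), 46 mm long (x), z = 74 to 104 mm. Locked: foot at z = 14 mm of the neck, its x axis 35 degrees clockwise of the neck's x, seen from the cap.
- element_lugs (a point): On the filter's axis at its two lugs (z = 42 to 48 mm, out to radius 27 mm). A 4 mm deep catch holds them: press in 5 to 7 mm (bottoms at 8), then turn anticlockwise seen from the cap; the catch is passed after 40 degrees. Turning takes under 0.15 Nm, the stop more (over 1.3 Nm harms the lugs); 15 degrees short of it the lugs still hold. Then draw it out along the axis.
- element_grip (a point): Point on the filter's axis at its z = 97 mm, 7 mm below the top of the grip bar: TCP here, tool along the axis, fingers closing across the bar (filter y).
- bail (a joint): Carrying handle's hinge, rad: 0 when the handle lies along the neck's axis (leaning 32 degrees to the pump's -x), grows as the crossbar swings to the pump's +x; upright at 0.56, end stops at -0.2 and 1.6. Friction holds it anywhere (about 3 to 6 N at the crossbar). Hinge line: through the neck's origin, along the pump's y.
- bail_grip (a point): Middle of the handle's crossbar, 170 mm from the hinge line; black rubber sleeve of 16 mm diameter, 90 mm long along the pump's y. Side arms 146 mm apart.
- tray: Shallow steel drip tray, fixed: 150 mm (x) by 200 mm (y) by 22 mm high, walls and floor 3 mm; origin at the centre of its underside. Beside it, or in its place, stands a grey divided parts box of the same outline, 45 mm high, with things in it.
- oil: White oil bottle, 68 mm diameter, 170 mm high, stays; origin under its centre.
- beaker: Glass beaker, 68 mm diameter, 90 mm high, stays; origin under its centre.
- stopper: Black rubber stopper, 36 mm diameter, 28 mm high, stays; origin under its centre.
- carton: Cardboard carton 85 x 85 x 120 mm, stays; origin under its centre.
- jar: Amber jar, 64 mm diameter, 75 mm high, stays; origin under its centre.
- wrench: Open-ended wrench, 160 mm long, lying along its x, stays.
- boss: Metal clamp boss 94 x 50 x 26 mm, lying, stays; origin under its centre.
Mind the look-alikes: they are no part of the job. There is more than one size of the tray; the one meant has the size given above.

How it is judged:
On the way, in this order (a step that is already met when the one before it is completed fails the run):
1. the carrying handle is swung back past upright (hinge above 0.85 rad) with the filter still in its neck (value of joint bail above 0.85 rad and z of element in the frame of neck below 0.022 m), for 0.2 s.
2. the filter is drawn clear of the neck along its axis (z of element in the frame of neck above 0.075 m), for 0.1 s.
At the end, for the whole second after the job is handed in: The filter stands at rest on its foot on the drip tray's floor (within 5 mm of it, tilt under 0.12 rad, foot inside the walls), let go, and the carrying handle is still swung back past upright (hinge above 0.85 rad) (value of joint bail above 0.85 rad and x of element in the frame of tray between -0.055 and 0.055 m and y of element in the frame of tray between -0.08 and 0.08 m and z of element in the frame of tray below 0.008 m and angle between element's own z axis and vertical below 0.12 rad and linear speed of element below 0.02 m/s); the robot touches nothing.
It fails at once if the filter is forced in its neck (more than 80 N) (contact force between element and pump above 80 N).
It fails at once if another thing on the bench is shifted more than 40 mm or knocked over (distance of any of oil, beaker, stopper, carton, jar, wrench, boss from where it was at the start of the episode above 0.04 m).
It also fails if it takes over 72 s, if anything falls off the work surface, if the arm or the gripper's body presses on something with over 40 N, if the wrist force passes 120 N, or if a joint passes its speed limit or range.

## Working session

There is one attempt and no reset: what is moved stays moved. The work goes in short steps, Python scripts to look and compute and a shell command to move; the robot and the scene stay as the last step left them, time stands still between calls to the robot, and variables do not carry over. Pictures are saved under pics/ and viewed, at most 10 in all, crops included, and the job is handed in when it is done.

```bash
ls; mkdir -p pics; python3 - <<'E'
from plant import r, imaging
import cv2, numpy as np
np.set_printoptions(precision=4,suppress=True)
for n in ("side","top"):
    im=imaging.read_camera(n); cv2.imwrite(f"pics/{n}0.png",im[:,:,::-1])
    c=imaging.calibration(n); print(n,c)
s=r.state(); print(s)
E
```

```text
pics
side {'camera_matrix': array([[499.1863,   0.    , 330.6665],
       [  0.    , 499.1863, 237.0997],
       [  0.    ,   0.    ,   1.    ]]), 'k1': 0.024350191658684125, 'camera_from_world': array([[ 0.9635, -0.2674, -0.01  , -0.4795],
       [-0.1693, -0.5803, -0.7966,  0.2641],
       [ 0.2072,  0.7692, -0.6044,  1.0571],
       [ 0.    ,  0.    ,  0.    ,  1.    ]])}
top {'camera_matrix': array([[509.6324,   0.    , 309.993 ],
       [  0.    , 509.6324, 241.7627],
       [  0.    ,   0.    ,   1.    ]]), 'k1': -0.033234912284078655, 'camera_from_world': array([[ 0.0074, -0.9998, -0.0156,  0.1002],
       [-0.9825, -0.0044, -0.1862,  0.5179],
       [ 0.1861,  0.0168, -0.9824,  1.154 ],
       [ 0.    ,  0.    ,  0.    ,  1.    ]])}
{'clock': 0.1, 'qpos': array([-1.2099,  0.4694, -0.0486,  1.5336,  0.0241,  1.141 , -0.0823]), 'joint_velocities': array([ 0.0003, -0.0014, -0.0003, -0.0031, -0.0004, -0.0001,  0.0002]), 'joint_efforts': array([  0.0008, -50.9169,  -0.0808, -23.6831,  -0.0615,   0.0345,
         0.0001]), 'eef_pos': array([0.2563, 0.6239, 0.2403]), 'orientation': array([[-0.925 ,  0.3799, -0.0006],
       [ 0.3799,  0.925 , -0.0016],
       [-0.0001, -0.0017, -1.    ]]), 'ft_force': array([-0.8815, -0.5422,  0.1487]), 'wrist_torque': array([-0.0057,  0.0069,  0.0711]), 'grip_force': 0.0, 'width': 1.0032117477342086}
```

View pics/side0.png

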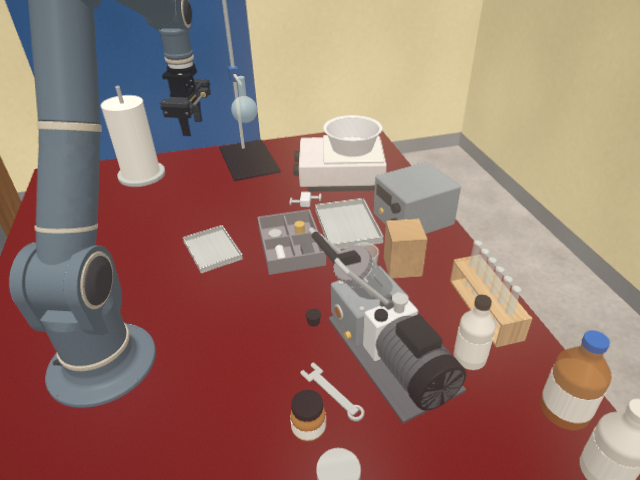

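View pics/top0.png

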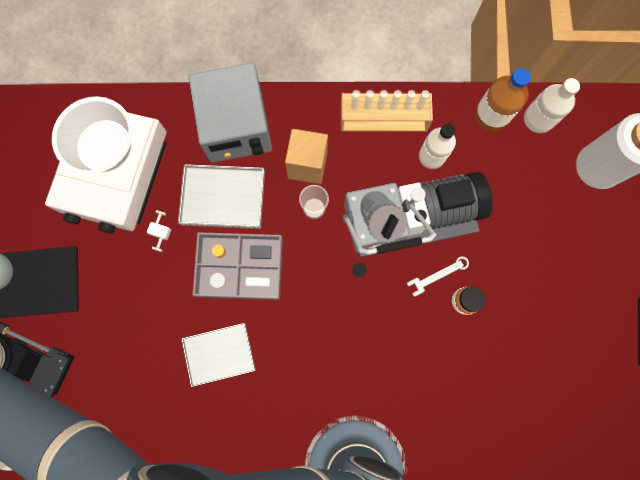

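Top view: the candidates for the tray are the large tray (222,196), the small tray (219,354) and the divided parts box (238,265). The pump is at (410,215), with its cap at (387,222) and the black crossbar at about (400,245). Possible confusions for the filter are the beaker (313,200) and the stopper (359,270). I'll check the sizes and take one close crop.

```bash
cat > h.py <<'E'
import numpy as np, cv2
from plant import r, imaging
np.set_printoptions(precision=4,suppress=True)
C={n:imaging.calibration(n) for n in("side","top")}
def dist(c): return np.array([c["k1"],0,0,0,0])
def ray(n,px):
    c=C[n]; u=cv2.undistortPoints(np.array([[px]],float),c["camera_matrix"],dist(c))[0,0]
    T=c["camera_from_world"]; R=T[:3,:3]
    return -R.T@T[:3,3], R.T@np.array([u[0],u[1],1.])
def plane(n,px,z):
    o,d=ray(n,px); return o+d*(z-o[2])/d[2]
def tri(ps,pt):
    o1,d1=ray("side",ps); o2,d2=ray("top",pt)
    k=np.linalg.lstsq(np.c_[d1,-d2],o2-o1,rcond=None)[0]
    a,b=o1+k[0]*d1,o2+k[1]*d2
    return (a+b)/2,np.linalg.norm(a-b)
def proj(n,P):
    c=C[n];T=c["camera_from_world"]
    return cv2.projectPoints(np.atleast_2d(P).astype(float),cv2.Rodrigues(T[:3,:3])[0],T[:3,3],c["camera_matrix"],dist(c))[0][:,0]
E
python3 - <<'E'
from h import *
t=cv2.imread("pics/top0.png"); s=cv2.imread("pics/side0.png")
a=cv2.resize(t[165:270,330:500],None,fx=4.7,fy=2.8*1.0,interpolation=cv2.INTER_CUBIC) if 0 else cv2.resize(t[170:265,335:435],(400,380),interpolation=cv2.INTER_CUBIC)
b=cv2.resize(s[225:350,300:425],(400,400),interpolation=cv2.INTER_CUBIC)
o=np.zeros((400,800,3),np.uint8);o[:380,:400]=a;o[:,400:]=b
cv2.imwrite("pics/crop1.png",o)
# trays: bright masks in the top picture
hsv=cv2.cvtColor(t,cv2.COLOR_BGR2HSV)
m=((hsv[...,1]<70)&(hsv[...,2]>90)).astype(np.uint8)
for nm,(x0,y0,x1,y1),z in(("big",(174,160,270,232),.022),("small",(178,320,260,390),.02),("box",(190,229,286,303),.045)):
    k=np.zeros_like(m);k[y0:y1,x0:x1]=m[y0:y1,x0:x1]
    cs=max(cv2.findContours(k,0,2)[0],key=cv2.contourArea)
    q=np.array([plane("top",p[0],z)[:2] for p in cs],np.float32)
    print(nm,cv2.minAreaRect(q), cv2.minAreaRect(cs))
E
```

```text
big ((0.6384636759757996, 0.32387471199035645), (0.20380498468875885, 0.15457792580127716), 87.4909439086914) ((221.01942443847656, 195.58230590820312), (83.76990509033203, 60.53920364379883), 2.6630005836486816)
small ((0.2551775574684143, 0.3171704411506653), (0.1136908084154129, 0.15365681052207947), 14.359509468078613) ((217.558837890625, 354.23529052734375), (49.23472595214844, 67.4249038696289), 75.96376037597656)
box ((0.4612146019935608, 0.2738580107688904), (0.2022736370563507, 0.15239977836608887), 88.4510498046875) ((237.16871643066406, 265.5226745605469), (86.6281967163086, 64.14958953857422), 1.9414864778518677)
```

View pics/crop1.png

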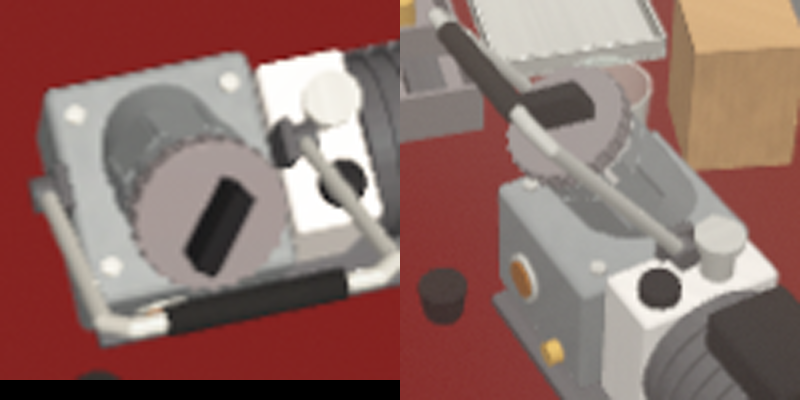

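The crop shows the crossbar in front of the cap on the robot's side. Sleeve ends are at top (377,250)/(422,241) and side (312,233)/(337,259), the cap centre is at top (387.5,223), and the case's far corners are at top (346,194)/(396,184). The big tray measures 204x155 mm, so it is the one meant; the small one is 114x154 and the box is 45 mm high.

```bash
cat > meas.py <<'E'
from h import *
from scipy.optimize import least_squares
s32,c32=np.sin(np.radians(32)),np.cos(np.radians(32))
M=[("top",(346.2,193.7),(.065,.06,.105)),("top",(395.7,183.7),(.065,-.06,.105)),("top",(387.5,223.3),(-.088*s32,0,.125+.088*c32)),
("side",(331.2,284.4),(-.065,.06,.105)),("side",(364.7,312.5),(-.065,-.06,.105)),("top",(345,217.5),(0,.073,.125)),("top",(407,205.5),(0,-.073,.125)),("side",(388.4,301),(0,-.073,.125))]
def W(p,L):
    c,s=np.cos(p[2]),np.sin(p[2]); return np.array([[c,-s,0],[s,c,0],[0,0,1]])@np.array(L)+[p[0],p[1],0]
f=lambda p:np.concatenate([proj(n,W(p,L))[0]-px for n,px,L in M])
q=least_squares(f,[.6,-.05,0],loss="soft_l1").x
print("pump",q,np.degrees(q[2])); print(f(q).reshape(-1,2))
a,ea=tri((312.5,232.8),(377,250)); b,eb=tri((337.5,259.4),(422,241))
print("sleeve ends",a,ea,b,eb,np.linalg.norm(a-b))
c,s=np.cos(q[2]),np.sin(q[2]);R=np.array([[c,-s,0],[s,c,0],[0,0,1]])
m=R.T@((a+b)/2-[q[0],q[1],0]); print("mid in pump",m,"r",np.hypot(m[0],m[2]-.125),"bail",np.arctan2(m[0],m[2]-.125)+np.radians(32))
for z in(0,.1): pass
for nm,px,z in(("beaker",(313,190),.09),("oil",(447,131),.17),("stopper",(359,270),.028),("carton",(307,143),.12)): print(nm,plane("top",px,z))
E
python3 meas.py
```

```text
pump [ 0.573  -0.0481  0.2178] 12.477497571062464
[[-1.8951 -1.8018]
 [-0.4793 -2.4875]
 [-0.7091  0.5192]
 [-1.0896 -2.3478]
 [-6.7618  4.84  ]
 [ 0.5249  0.533 ]
 [ 2.1709 -0.9352]
 [ 0.721   2.3394]]
sleeve ends [ 0.4582 -0.0289  0.2665] 0.0048180653782998765 [ 0.4801 -0.1168  0.2635] 0.0016445818555687133 0.0905927061910267
mid in pump [-0.1067 -0.0018  0.265 ] r 0.17600992294859824 bail -0.09274567504189402
beaker [0.6322 0.0965 0.09  ]
oil [ 0.7451 -0.1999  0.17  ]
stopper [ 0.4536 -0.0134  0.028 ]
carton [0.736  0.1107 0.12  ]
```

```bash
cat >> h.py <<'E'
from scipy.spatial.transform import Rotation as Ro
s32,c32=np.sin(np.radians(32)),np.cos(np.radians(32))
def rel(R1,p1,R0=None,p0=None):
    s=r.state(); R0=s["orientation"] if R0 is None else R0; p0=s["eef_pos"] if p0 is None else p0
    return np.r_[Ro.from_matrix(R0.T@R1).as_rotvec(degrees=True),R0.T@(np.array(p1)-p0)]
E
cat > meas.py <<'E'
from h import *
from scipy.optimize import least_squares
M=[("top",(346.2,193.7),(.065,.06,.105)),("top",(395.7,183.7),(.065,-.06,.105)),("top",(387.5,223.3),(-.088*s32,0,.125+.088*c32)),
("side",(331.2,284.4),(-.065,.06,.105)),("top",(345,217.5),(0,.073,.125)),("top",(407,205.5),(0,-.073,.125)),("side",(388.4,301),(0,-.073,.125)),
("top",(377,250),.045),("top",(422,241),-.045),("side",(312.5,232.8),.045),("side",(337.5,259.4),-.045)]
def W(p,L):
    if np.isscalar(L): a=p[3]-np.radians(32); L=(.17*np.sin(a),L,.125+.17*np.cos(a))
    return Ro.from_euler("z",p[2]).apply(L)+[p[0],p[1],0]
f=lambda p:np.concatenate([proj(n,W(p,L))[0]-px for n,px,L in M])
q=least_squares(f,[.6,-.05,0,0],loss="soft_l1").x
print("pump",q,np.degrees(q[2])); print(f(q).reshape(-1,2))
np.save("pump.npy",q)
R1=np.c_[Ro.from_euler("z",q[2]).apply([-1,0,0]),Ro.from_euler("z",q[2]).apply([0,1,0]),[0,0,-1]]
for b in(q[3],.2,.5,.8,1.05,1.3):
    p=W([*q[:3],b],0); t=p+Ro.from_euler("z",q[2]).apply([-.0175-(.025 if b<0 else 0),0,.005]); print(b,p,t,np.hypot(*t[:2]),rel(R1,t))
print(r.state()["clock"])
E
python3 meas.py
```

```text
pump [ 0.5709 -0.0491  0.2212 -0.0868] 12.672757716189443
[[-1.5199 -0.8298]
 [-0.1289 -1.6897]
 [-0.1218  1.4758]
 [-1.9078 -1.7781]
 [ 1.0125  1.5415]
 [ 2.626  -0.1467]
 [ 0.0475  2.8411]
 [-1.1381  0.1973]
 [-0.9426 -0.6477]
 [ 2.6346  1.3774]
 [-0.1422  0.684 ]]
-0.08675354282190098 [ 0.4711 -0.0715  0.2608] [ 0.4297 -0.0808  0.2658] 0.4372167616525946 [ -0.0979  -0.0261 -35.0024  -0.4281  -0.5861  -0.0245]
0.2 [ 0.5127 -0.0622  0.2842] [ 0.4956 -0.066   0.2892] 0.4999985146228611 [ -0.0979  -0.0261 -35.0024  -0.4835  -0.5473  -0.0479]
0.5 [ 0.5612 -0.0513  0.2947] [ 0.5441 -0.0551  0.2997] 0.5469027075165313 [ -0.0979  -0.0261 -35.0024  -0.5242  -0.5188  -0.0585]
0.8 [ 0.6106 -0.0402  0.2901] [ 0.5935 -0.044   0.2951] 0.59511245776001 [ -0.0979  -0.0261 -35.0024  -0.5657  -0.4898  -0.0539]
1.05 [ 0.6492 -0.0315  0.2749] [ 0.6321 -0.0353  0.2799] 0.6330796549724368 [ -0.0979  -0.0261 -35.0024  -0.5981  -0.4671  -0.0387]
1.3 [ 0.6829 -0.0239  0.2504] [ 0.6658 -0.0277  0.2554] 0.6664142258138253 [ -0.0979  -0.0261 -35.0024  -0.6264  -0.4472  -0.0142]
0.1
```

```bash
python3 -m handwheel '0 0 0 -0.05 -0.04 -0.05 1; 0 0 -5 -0.1 -0.08 -0.08 1; 0 0 -12 -0.14 -0.12 -0.08 1; 0 0 -18 -0.185 -0.16 -0.08 1; 0 0 -25 -0.23 -0.2 -0.08 1; 0 0 -30 -0.275 -0.237 -0.08 1; 0 0 -35 -0.295 -0.29 -0.08 1; 0 0 -35 -0.315 -0.34 -0.08 1; 0 0 -35 -0.335 -0.39 -0.08 1; 0 0 -35 -0.355 -0.44 -0.08 1; 0 0 -35 -0.38 -0.49 -0.08 1; 0 0 -35 -0.405 -0.54 -0.08 1; 0 0 -35 -0.428 -0.586 -0.08 1; 0 0 -35 -0.428 -0.586 -0.08 1; 0 0 -35 -0.428 -0.586 -0.05 1; 0 0 -35 -0.428 -0.586 -0.0245 1; 0 0 -35 -0.428 -0.586 -0.0245 1'
python3 meas.py | tail -8; python3 -c "
from h import *
s=r.state();print(s['qpos'],s['eef_pos'],s['orientation'],s['ft_force'])
o=np.hstack([imaging.read_camera('side')[180:360,260:460],imaging.read_camera('top')[140:320,300:500]])[:,:,::-1]
cv2.imwrite('pics/a.png',cv2.resize(o,(800,360),interpolation=2))"
```

```text
clock: 2.22
eef_pos: [0.4283, -0.0792, 0.2641]
orientation: [[-0.975, -0.221, -0.005], [-0.221, 0.975, 0.0], [0.005, 0.001, -1.0]]
ft_force: [0.3, -0.2, -0.2]
width: 0.005
grip_force: 0.0
 [-0.1422  0.684 ]]
-0.08675354282190098 [ 0.4711 -0.0715  0.2608] [ 0.4297 -0.0808  0.2658] 0.4372167616525946 [ 0.0738 -0.2628  0.0661 -0.001  -0.0019 -0.0017]
0.2 [ 0.5127 -0.0622  0.2842] [ 0.4956 -0.066   0.2892] 0.4999985146228611 [ 0.0738 -0.2628  0.0661 -0.0685 -0.002  -0.0254]
0.5 [ 0.5612 -0.0513  0.2947] [ 0.5441 -0.0551  0.2997] 0.5469027075165313 [ 0.0738 -0.2628  0.0661 -0.1182 -0.002  -0.0362]
0.8 [ 0.6106 -0.0402  0.2901] [ 0.5935 -0.044   0.2951] 0.59511245776001 [ 0.0738 -0.2628  0.0661 -0.1688 -0.0021 -0.0318]
1.05 [ 0.6492 -0.0315  0.2749] [ 0.6321 -0.0353  0.2799] 0.6330796549724368 [ 0.0738 -0.2628  0.0661 -0.2084 -0.0021 -0.0168]
1.3 [ 0.6829 -0.0239  0.2504] [ 0.6658 -0.0277  0.2554] 0.6664142258138253 [ 0.0738 -0.2628  0.0661 -0.2431 -0.0022  0.0076]
2.225
[-0.2933  0.0392  0.3952  2.0537 -0.0171  1.0565  1.9033] [ 0.4283 -0.0792  0.2641] [[-0.9754 -0.2205 -0.0048]
 [-0.2205  0.9754  0.0002]
 [ 0.0046  0.0013 -1.    ]] [ 0.2966 -0.2246 -0.2384]
```

View pics/a.png

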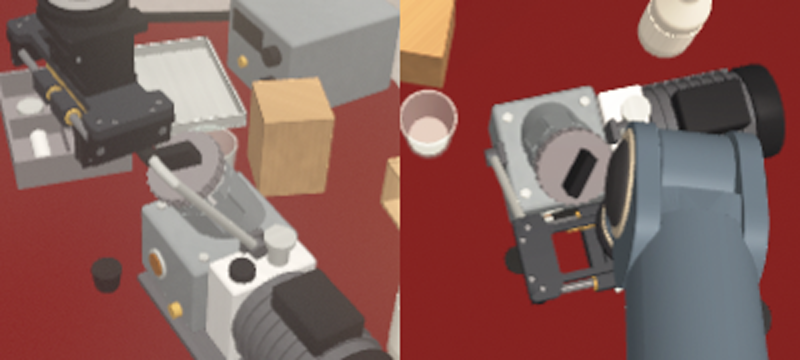

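The crop shows the closed gripper just on the robot's side of the crossbar, with the filter's bar free to the right at (580,170). I'll swing the handle back along its arc.

```bash
python3 -m handwheel '0 0 0 -0.015 -0.002 -0.002 1; 0 0 0 -0.03 -0.002 -0.006 1; 0 0 0 -0.05 -0.002 -0.017 1; 0 0 0 -0.07 -0.002 -0.025 1; 0 0 0 -0.09 -0.002 -0.031 1; 0 0 0 -0.11 -0.002 -0.035 1; 0 0 0 -0.13 -0.002 -0.036 1; 0 0 0 -0.15 -0.002 -0.035 1; 0 0 0 -0.17 -0.002 -0.031 1; 0 0 0 -0.19 -0.002 -0.025 1; 0 0 0 -0.21 -0.002 -0.015 1; 0 0 0 -0.225 -0.002 -0.006 1; 0 0 0 -0.237 -0.002 0.002 1; 0 0 0 -0.243 -0.002 0.008 1; 0 0 0 -0.248 -0.002 0.012 1; 0 0 0 -0.248 -0.002 0.012 1'
python3 -c "
from h import *
s=r.state();print(s['clock'],s['qpos'],s['eef_pos'])
o=np.hstack([imaging.read_camera('side')[180:360,260:460],imaging.read_camera('top')[140:320,300:500]])[:,:,::-1]
cv2.imwrite('pics/b.png',cv2.resize(o,(800,360),interpolation=2))"
```

```text
clock: 4.32
eef_pos: [0.6722, -0.0275, 0.2532]
orientation: [[-0.976, -0.219, -0.0], [-0.219, 0.976, 0.0], [0.0, 0.0, -1.0]]
ft_force: [-1.1, -0.4, -0.8]
width: 0.009
grip_force: 0.4
4.325 [-0.2751  0.4689  0.3686  1.5433 -0.1787  1.1628  1.9203] [ 0.6722 -0.0275  0.2532]
```

View pics/b.png

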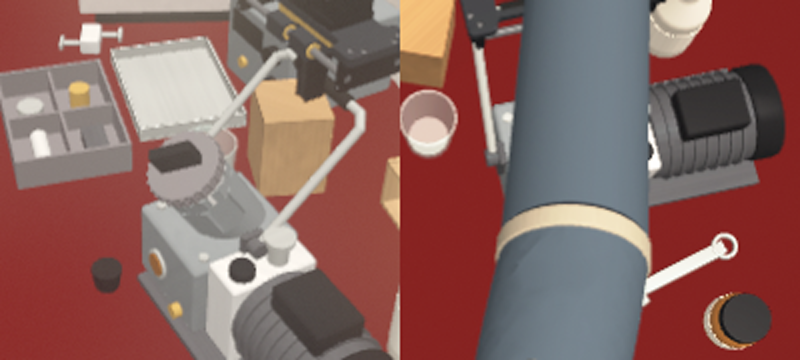

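The handle is well back: its crossbar is at the right, clear of the cap at (185,165) in the side crop. Next I lift off, back up and turn the wrist.

```bash
python3 -m handwheel '0 0 0 0.005 0 -0.03 1; 0 0 10 0.01 0 -0.07 0; 0 0 20 0.02 0 -0.1 -1; 0 0 30 0.03 0 -0.11 -1; 0 0 40 0.04 0 -0.11 -1; 0 0 50 0.06 0 -0.11 -1; 0 0 60 0.08 0 -0.11 -1; 0 0 70 0.1 0 -0.11 -1; 0 0 80 0.12 0 -0.11 -1; 0 0 90 0.14 0 -0.11 -1; 0 0 100 0.15 0 -0.11 -1; 0 0 110 0.16 0 -0.11 -1; 0 0 120 0.17 0 -0.11 -1; 0 0 130 0.17 0 -0.11 -1; 0 0 140 0.17 0 -0.11 -1; 0 0 150 0.17 0 -0.11 -1; 0 0 160 0.17 0 -0.11 -1; 0 0 170 0.17 0 -0.11 -1; 0 0 179 0.17 0 -0.11 -1'
cat > tgt.py <<'E'
from h import *
q=np.load("pump.npy")
P=Ro.from_euler("z",q[2]).as_matrix(); O=P@[0,0,.125]+[q[0],q[1],0]
N=P@np.c_[[c32,0,s32],[0,1,0],[-s32,0,c32]]   # neck axes
def pose(z,ang,flip=1):  # TCP z of neck, filter x angle (deg) in the neck
    F=N@Ro.from_euler("z",ang,degrees=True).as_matrix()
    y=-F[:,1]*flip; zz=-F[:,2]
    return np.c_[np.cross(y,zz),y,zz], O+z*N[:,2]
E
python3 - <<'E'
from tgt import *
s=r.state();print(s['clock'],s['qpos'],s['eef_pos'],s['orientation'])
for z in(.191,.111): R1,p=pose(z,-35); print(p,R1,rel(R1,p))
# cap/bar refinement: black bar and cap centre in top image with the arm maybe away
im=imaging.read_camera("side"); cv2.imwrite("pics/c.png",cv2.resize(np.hstack([im[215:315,300:420],imaging.read_camera("top")[170:270,340:460]])[:,:,::-1],(800,333),interpolation=2))
E
```

```text
clock: 6.8
eef_pos: [0.5066, -0.0652, 0.3644]
orientation: [[0.973, 0.231, 0.003], [0.231, -0.973, 0.001], [0.003, -0.001, -1.0]]
ft_force: [0.7, -0.4, -0.5]
width: 0.999
grip_force: 0.0
6.8 [-0.7331  0.1163  0.8752  1.7773 -0.0945  1.2883 -1.1726] [ 0.5066 -0.0652  0.3644] [[ 0.9729  0.2311  0.0026]
 [ 0.2311 -0.9729  0.0012]
 [ 0.0028 -0.0006 -1.    ]]
[ 0.4721 -0.0713  0.287 ] [[ 0.8036 -0.2949  0.517 ]
 [-0.4072 -0.9059  0.1163]
 [ 0.4341 -0.3039 -0.848 ]] [ 9.5088 30.9183 34.7474 -0.0352 -0.002   0.0773]
[ 0.5135 -0.062   0.2191] [[ 0.8036 -0.2949  0.517 ]
 [-0.4072 -0.9059  0.1163]
 [ 0.4341 -0.3039 -0.848 ]] [ 9.5088 30.9183 34.7474  0.007  -0.0014  0.1453]
```

View pics/c.png

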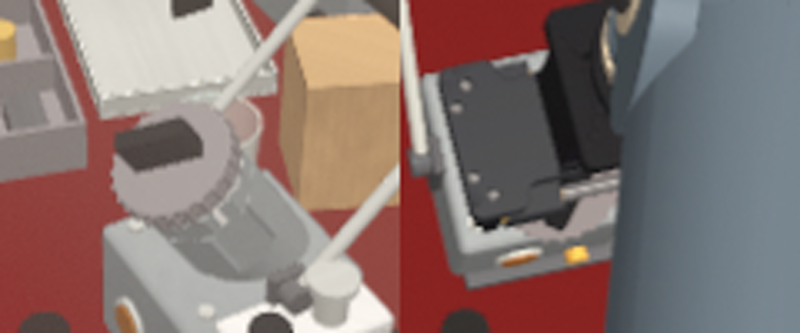

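The side crop shows the cap with its bar (115-203,118-160), unobstructed, and the gripper above it. I'll check the predicted cap circle and bar against the pictures before grasping.

```bash
python3 - <<'E'
from tgt import *
F=N@Ro.from_euler("z",-35,degrees=True).as_matrix()
el=lambda v:O+.014*N[:,2]+F@np.array(v)
th=np.linspace(0,2*np.pi,40)
circ=[el((.04*np.cos(t),.04*np.sin(t),.074)) for t in th]
bar=[el((a*.023,b*.0065,.104)) for a,b in((1,1),(1,-1),(-1,-1),(-1,1))]
out=[]
for n,im,(x,y) in(("side",imaging.read_camera("side")[:,:,::-1],(310,225)),("top",cv2.imread("pics/top0.png"),(355,185))):
    im=cv2.resize(im[y:y+75,x:x+75].copy(),(400,400),interpolation=2); k=400/75
    for pts,c in((circ,(0,255,0)),(bar,(0,255,255))):
        cv2.polylines(im,[np.round((proj(n,pts)-[x,y]+.5)*k).astype(int)],True,c,1)
    out.append(im)
cv2.imwrite("pics/d.png",np.hstack(out))
E
```

```text
(no output)
```

View pics/d.png

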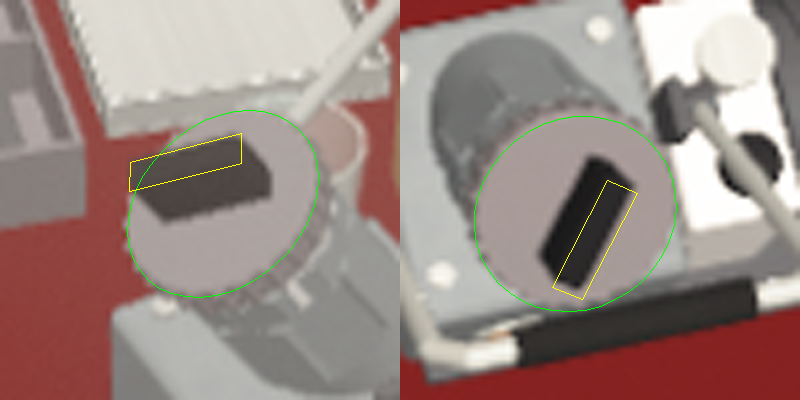

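The circle fits within about 1 px in both views: the cap is at side (222,203) and top (575,213) of the crop. The bar is about 1 px (2 mm) from the prediction. Moving to pre-grasp.

```bash
python3 -m handwheel '2 6 7 -0.01 0 0 -1; 4 12 14 -0.02 0 0.01 -1; 6 18 21 -0.03 0 0.03 -1; 8 25 28 -0.034 -0.001 0.05 -1; 9.5 30.9 34.7 -0.034 -0.001 0.07 -1; 9.5 30.9 34.7 -0.034 -0.001 0.078 -1; 9.5 30.9 34.7 -0.034 -0.001 0.078 -1; 9.5 30.9 34.7 -0.034 -0.001 0.078 -1'
python3 - <<'E'
from tgt import *
s=r.state();print(s['qpos'],s['ft_force'],s['wrist_torque'])
R1,p=pose(.111,-35); print(rel(R1,p+[.001,0,-.001]))
E
```

```text
clock: 7.95
eef_pos: [0.4748, -0.0723, 0.2873]
orientation: [[0.807, -0.288, 0.515], [-0.4, -0.909, 0.118], [0.435, -0.301, -0.849]]
ft_force: [-0.3, -0.7, -0.2]
width: 0.999
grip_force: 0.0
[-0.6936 -0.227   0.7799  2.2725 -0.0388  0.5022 -1.8068] [-0.2724 -0.7254 -0.1652] [-0.1051  0.7496  0.0367]
[-0.0273  0.1175  0.4406 -0.0021 -0.      0.0804]
```

```bash
python3 -m handwheel '0 0 0 0 0 0.025 -1; 0 0 0.4 -0.001 0 0.05 -1; 0 0 0.4 -0.002 0 0.07 -1; 0 0 0.4 -0.002 0 0.08 -1; 0 0 0.4 -0.002 0 0.08 -1; 0 0 0.4 -0.002 0 0.08 1; 0 0 0.4 -0.002 0 0.08 1; 0 0 0.4 -0.002 0 0.08 1; 0 0 0.4 -0.002 0 0.08 1; 0 0 0.4 -0.002 0 0.08 1; 0 0 0.4 -0.002 0 0.08 1'
python3 - <<'E'
from tgt import *
s=r.state();R=s['orientation'];print(s['qpos'],s['width']*87,"F tool",R.T@s['ft_force'],"T",R.T@s['wrist_torque'])
R1,p=pose(.111,-35); print(rel(R1,p+[.001,0,-.001]))
E
```

```text
clock: 9.32
eef_pos: [0.5124, -0.062, 0.2169]
orientation: [[0.805, -0.296, 0.514], [-0.408, -0.905, 0.118], [0.43, -0.305, -0.85]]
ft_force: [0.3, -0.9, 0.2]
width: 0.401
grip_force: 0.0
[-1.0202  0.0691  1.2609  2.3158 -0.8195  0.4116 -1.0409] 34.9076001094295 F tool [ 0.6527  0.6755 -0.0935] T [-0.4111 -0.6044  0.0021]
[-0.0234  0.2307 -0.0885  0.0022 -0.001   0.    ]
```

```bash
python3 -m handwheel '0 0 0 0 0 0 1; 0 0 0 0 0 0 1; 0 0 0 0 0 0 1; 0 0 0 0 0 0 1; 0 0 0 0 0 0 1; 0 0 0 0 0 0 1'
cat > st.py <<'E'
from tgt import *
s=r.state();R=s['orientation'];print(s['clock'],s['qpos'],"mm",s['width']*87,"grip",s['grip_force'],"F tool",R.T@s['ft_force'],"T tool",R.T@s['wrist_torque'])
d=N.T@(s['eef_pos']-O); F=N.T@R; print("TCP in neck mm",d*1000,"filter-x ang",np.degrees(np.arctan2(F[1,0],F[0,0])))
E
python3 st.py
```

```text
clock: 10.07
eef_pos: [0.5124, -0.0616, 0.2169]
orientation: [[0.806, -0.295, 0.514], [-0.408, -0.905, 0.119], [0.43, -0.305, -0.85]]
ft_force: [-1.6, 2.3, 4.5]
width: 0.149
grip_force: 29.8
10.075 [-1.0204  0.0692  1.2606  2.3158 -0.8198  0.4121 -1.0408] mm 12.998298879859883 grip 29.8410240188241 F tool [-0.2747 -3.034  -4.3445] T tool [ 0.2381 -0.8831  0.0109]
TCP in neck mm [ -1.9993   0.6542 109.5989] filter-x ang -35.074602033327736
```

Gripped: 13.0 mm wide, side force about 3 N. Pressing in 6 mm.

```bash
python3 -m handwheel '0 0 0 0 0 0.002 1; 0 0 0 0 0 0.004 1; 0 0 0 0 0 0.006 1; 0 0 0 0 0 0.006 1; 0 0 0 0 0 0.006 1'; python3 st.py
```

```text
clock: 10.7
eef_pos: [0.5157, -0.061, 0.2118]
orientation: [[0.805, -0.296, 0.514], [-0.408, -0.905, 0.118], [0.43, -0.305, -0.85]]
ft_force: [-2.0, 3.1, 4.1]
width: 0.147
grip_force: 29.9
10.7 [-0.9648  0.1028  1.2168  2.3156 -0.9024  0.4238 -0.966 ] mm 12.779512743595197 grip 29.850128833204508 F tool [-1.1506 -3.4501 -4.1465] T tool [ 0.5548 -0.8403 -0.0148]
TCP in neck mm [ -1.9508   0.4489 103.5247] filter-x ang -35.07171252905203
```

```bash
python3 -m handwheel '0 0 -3 0 0 0 1; 0 0 -6 0 0 0 1; 0 0 -9 0 0 0 1; 0 0 -12 0 0 0 1; 0 0 -12 0 0 0 1'; python3 st.py
```

```text
clock: 11.32
eef_pos: [0.5156, -0.0614, 0.2118]
orientation: [[0.849, -0.122, 0.514], [-0.211, -0.97, 0.118], [0.484, -0.209, -0.85]]
ft_force: [-2.0, 2.2, 4.3]
width: 0.147
grip_force: 29.8
11.325 [-0.927   0.0928  1.1699  2.3151 -0.88    0.4128 -0.7796] mm 12.798728032193017 grip 29.833899721779744 F tool [-0.0764 -2.8106 -4.4676] T tool [ 0.4237 -0.8262 -0.0158]
TCP in neck mm [ -2.0272   0.1368 103.6649] filter-x ang -23.078314641197444
```

```bash
python3 -m handwheel '0 0 -4 0 0 0 1; 0 0 -8 0 0 0 1; 0 0 -12 0 0 0 1; 0 0 -16 0 0 0 1; 0 0 -20 0 0 0 1; 0 0 -24 0 0 0 1; 0 0 -28 0 0 0 1; 0 0 -31 0 0 0 1; 0 0 -31 0 0 0 1'; python3 st.py
```

```text
clock: 12.45
eef_pos: [0.5156, -0.062, 0.2119]
orientation: [[0.791, 0.331, 0.515], [0.318, -0.941, 0.117], [0.523, 0.071, -0.849]]
ft_force: [-2.8, -0.1, 4.2]
width: 0.148
grip_force: 29.9
12.45 [-0.8384  0.0787  1.0652  2.3132 -0.8412  0.3948 -0.2809] mm 12.83628542444333 grip 29.86753443357884 F tool [-0.0224 -0.546  -5.0448] T tool [ 0.3434 -0.6385 -0.0719]
TCP in neck mm [ -2.1092  -0.5106 103.7361] filter-x ang 7.863596573311742
```

```bash
python3 -m handwheel '0 0 -2 0 0 0 1; 0 0 -4 0 0 0 1; 0 0 -6 0 0 0 1; 0 0 -6 0 0 0 1'; python3 st.py;  python3 -m handwheel '0 0 -2 0 0 0 1; 0 0 -4 0 0 0 1; 0 0 -5 0 0 0 1; 0 0 -5 0 0 0 1' ; python3 st.py
```

```text
clock: 12.95
eef_pos: [0.5156, -0.0618, 0.2118]
orientation: [[0.752, 0.413, 0.514], [0.416, -0.902, 0.117], [0.512, 0.126, -0.85]]
ft_force: [-3.6, -1.5, 4.4]
width: 0.143
grip_force: 29.9
12.95 [-0.823   0.077   1.047   2.3129 -0.8354  0.3928 -0.1818] mm 12.477732170835468 grip 29.9093606765382 F tool [-1.079   0.4318 -5.7548] T tool [-0.1388 -0.8938 -0.0423]
TCP in neck mm [ -2.1457  -0.281  103.6928] filter-x ang 13.919375775260376
clock: 13.45
eef_pos: [0.5155, -0.0615, 0.2118]
orientation: [[0.713, 0.477, 0.514], [0.493, -0.862, 0.118], [0.499, 0.169, -0.85]]
ft_force: [-3.0, -2.5, 4.4]
width: 0.144
grip_force: 30.0
13.45 [-0.8106  0.0756  1.0323  2.3126 -0.8313  0.3914 -0.0995] mm 12.497996010842918 grip 29.953294387087226 F tool [-1.1902  1.4607 -5.5824] T tool [-0.1589 -1.089  -0.0364]
TCP in neck mm [ -2.1536   0.0491 103.66  ] filter-x ang 18.916265283295058
```

```bash
python3 -m handwheel '0 0 -2 0 0 0 1; 0 0 -4 0 0 0 1; 0 0 -6 0 0 0 1; 0 0 -6 0 0 0 1'; python3 st.py
```

```text
clock: 13.95
eef_pos: [0.5155, -0.0612, 0.2117]
orientation: [[0.659, 0.55, 0.514], [0.58, -0.806, 0.118], [0.479, 0.22, -0.85]]
ft_force: [-4.5, -2.5, 4.9]
width: 0.148
grip_force: 29.9
13.95 [-0.7959  0.0742  1.0149  2.3122 -0.8267  0.3898  0.0002] mm 12.897803808999736 grip 29.947958139237016 F tool [-2.0737  0.6021 -6.7645] T tool [-0.0156 -1.0447  0.0155]
TCP in neck mm [ -2.1179   0.3707 103.6147] filter-x ang 24.944101982067405
```

```bash
python3 -m handwheel '0 0 -2 0 0 0 1; 0 0 -4 0 0 0 1; 0 0 -4 0 0 0 1' ; python3 st.py
```

```text
clock: 14.32
eef_pos: [0.5157, -0.0611, 0.2119]
orientation: [[0.619, 0.594, 0.514], [0.635, -0.763, 0.118], [0.463, 0.253, -0.85]]
ft_force: [-3.1, -1.1, 5.0]
width: 0.151
grip_force: 29.9
14.325 [-0.7863  0.0733  1.0039  2.3117 -0.8239  0.3885  0.0665] mm 13.13610758839701 grip 29.94310578564182 F tool [-0.2845  0.2499 -5.9604] T tool [ 0.0803 -0.8827  0.0564]
TCP in neck mm [ -1.8662   0.3693 103.6409] filter-x ang 28.936242751302988
```

```bash
python3 -m handwheel '0 0 -2 0 0 0 1; 0 0 -4 0 0 0 1; 0 0 -4 0 0 0 1' ; python3 st.py
```

```text
clock: 14.7
eef_pos: [0.5164, -0.0612, 0.2125]
orientation: [[0.575, 0.635, 0.515], [0.686, -0.718, 0.118], [0.445, 0.286, -0.849]]
ft_force: [1.8, -0.6, 4.1]
width: 0.148
grip_force: 30.0
14.7 [-0.7769  0.0725  0.9929  2.3104 -0.8217  0.3867  0.1329] mm 12.914286298950335 grip 30.00500953523442 F tool [ 2.4072  2.7448 -2.6332] T tool [-0.315  -0.1525  0.2173]
TCP in neck mm [ -0.9545   0.0911 103.7363] filter-x ang 32.92543017422985
```

```bash
python3 -m handwheel '0 0 -2 0 0 0 1; 0 0 -3 0 0 0 1; 0 0 -3 0 0 0 1' ; python3 st.py
```

```text
clock: 15.08
eef_pos: [0.5163, -0.0613, 0.2124]
orientation: [[0.542, 0.664, 0.515], [0.723, -0.681, 0.118], [0.429, 0.308, -0.849]]
ft_force: [3.3, 0.2, 4.6]
width: 0.154
grip_force: 30.7
15.075 [-0.77    0.0719  0.9853  2.3104 -0.8197  0.3859  0.1826] mm 13.369952845192524 grip 30.712839452298795 F tool [ 3.8985  3.5054 -2.183 ] T tool [-0.7188  0.3855  0.6619]
TCP in neck mm [ -1.1032   0.0581 103.7631] filter-x ang 35.880285682337934
```

The torque has risen to 0.66 Nm at 70.9°, which is the stop. I ease off 1° and start drawing it out.

```bash
python3 -m handwheel '0 0 1 0 0 0 1; 0 0 1 0 0 -0.004 1; 0 0 1 0 0 -0.008 1; 0 0 1 0 0 -0.012 1; 0 0 1 0 0 -0.016 1; 0 0 1 0 0 -0.016 1' ; python3 st.py
```

```text
clock: 15.82
eef_pos: [0.5078, -0.0636, 0.2259]
orientation: [[0.553, 0.655, 0.515], [0.711, -0.693, 0.117], [0.434, 0.302, -0.849]]
ft_force: [1.1, -1.3, 8.8]
width: 0.151
grip_force: 30.1
15.825 [-0.8246  0.0007  1.0145  2.3098 -0.6154  0.3776 -0.0252] mm 13.138506705122124 grip 30.060259765014052 F tool [ 3.4817  4.3254 -7.0054] T tool [-0.6366  0.0763  0.3748]
TCP in neck mm [ -1.4468  -0.3258 119.848 ] filter-x ang 34.95157188896744
```

```bash
python3 -m handwheel '0 0 0 0 0 -0.006 1; 0 0 0 0 0 -0.012 1; 0 0 0 0 0 -0.02 1; 0 0 0 0 0 -0.02 1' ; python3 st.py
```

```text
clock: 16.32
eef_pos: [0.4963, -0.0652, 0.2419]
orientation: [[0.552, 0.658, 0.513], [0.713, -0.691, 0.119], [0.433, 0.3, -0.85]]
ft_force: [1.5, 0.9, 2.0]
width: 0.148
grip_force: 30.0
16.325 [-0.7945 -0.0823  0.9443  2.3057 -0.3655  0.3905 -0.2667] mm 12.865865971587462 grip 29.973245090804994 F tool [ 2.3377  0.9846 -0.8036] T tool [-0.2909 -0.1066 -0.0031]
TCP in neck mm [ -2.7069   0.6742 139.5653] filter-x ang 35.076966006290824
```

Free of the gates: torque is zero and the pull is small. Drawing the rest of the way out.

```bash
python3 -m handwheel '0 0 0 0 0 -0.015 1; 0 0 0 0 0 -0.03 1; 0 0 0 0 0 -0.045 1; 0 0 0 0 0 -0.06 1; 0 0 0 0 0 -0.07 1; 0 0 0 0 0 -0.07 1; 0 0 0 0 0 -0.07 1' ; python3 st.py
python3 - <<'E'
from tgt import *
o=np.hstack([imaging.read_camera('side')[150:330,260:460],imaging.read_camera('top')[140:320,300:500]])[:,:,::-1]
cv2.imwrite('pics/e.png',cv2.resize(o,(800,360),interpolation=2))
E
```

```text
clock: 17.2
eef_pos: [0.4604, -0.0736, 0.3006]
orientation: [[0.554, 0.657, 0.511], [0.712, -0.693, 0.118], [0.432, 0.299, -0.851]]
ft_force: [-0.2, -0.1, -2.5]
width: 0.146
grip_force: 30.0
17.2 [-0.5802 -0.2543  0.6664  2.2672 -0.0375  0.5503 -0.5996] mm 12.675254528261336 grip 29.973690477199852 F tool [-1.2145 -0.8156  2.0495] T tool [ 0.567  -0.9331 -0.0296]
TCP in neck mm [ -2.9203   0.3725 208.9012] filter-x ang 34.94321073754411
```

View pics/e.png

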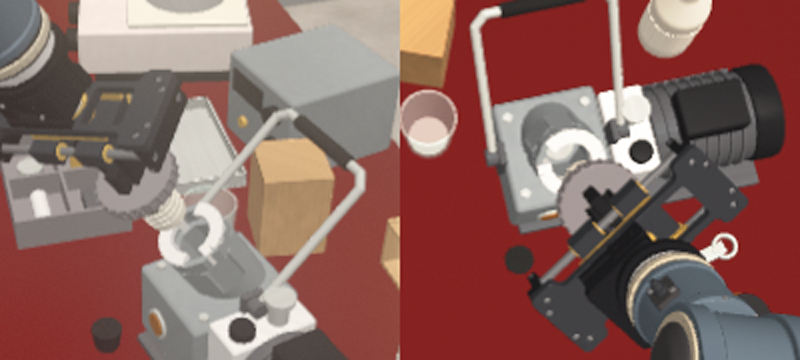

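The filter is out, with its white stem at (170,210) in the side crop and the neck empty. The handle is still back. Moving to the tray.

```bash
python3 - <<'E'
from tgt import *
Rf=np.diag([1.,-1,-1]); s=r.state(); R0=s['orientation']; p0=s['eef_pos']
D=Ro.from_matrix(R0.T@Rf).as_rotvec()
for f,p in((0,p0+[0,0,.06]),(.25,[.46,.02,.37]),(.5,[.48,.1,.37]),(1,[.50,.2,.37]),(1,[.6375,.324,.36]),(1,[.6375,.324,.2]),(1,[.6375,.324,.12])):
    print(np.round(rel(R0@Ro.from_rotvec(D*f).as_matrix(),p),4))
E
```

```text
[ 0.      0.      0.      0.0259  0.0179 -0.051 ]
[ 1.5347 -8.0079 11.6036  0.096  -0.0446 -0.0481]
[  3.0693 -16.0157  23.2072   0.164   -0.0869  -0.0284]
[  6.1386 -32.0314  46.4144   0.2463  -0.143   -0.0064]
[  6.1386 -32.0314  46.4144   0.4064  -0.1416   0.0872]
[  6.1386 -32.0314  46.4144   0.3372  -0.1894   0.2233]
[  6.1386 -32.0314  46.4144   0.3026  -0.2133   0.2914]
```

```bash
python3 -m handwheel '0 0 0 0.013 0.009 -0.026 1; 0 0 0 0.026 0.018 -0.051 1; 0.7 -4 5.8 0.06 -0.013 -0.05 1; 1.5 -8 11.6 0.096 -0.045 -0.048 1; 2.3 -12 17.4 0.13 -0.066 -0.038 1; 3.1 -16 23.2 0.164 -0.087 -0.028 1; 3.8 -20 29 0.185 -0.1 -0.023 1; 4.6 -24 34.8 0.205 -0.115 -0.018 1; 5.4 -28 40.6 0.226 -0.129 -0.012 1; 6.1 -32 46.4 0.246 -0.143 -0.006 1; 6.1 -32 46.4 0.286 -0.143 0.017 1; 6.1 -32 46.4 0.326 -0.142 0.04 1; 6.1 -32 46.4 0.366 -0.142 0.063 1; 6.1 -32 46.4 0.406 -0.142 0.087 1; 6.1 -32 46.4 0.406 -0.142 0.087 1; 6.1 -32 46.4 0.406 -0.142 0.087 1; 6.1 -32 46.4 0.406 -0.142 0.087 1'
python3 - <<'E'
from tgt import *
s=r.state();print(s['qpos'],s['ft_force'],s['width']*87); print(rel(np.diag([1.,-1,-1]),[.6375,.324,.11]))
o=np.hstack([imaging.read_camera('side')[60:300,160:440],imaging.read_camera('top')[90:330,130:410]])[:,:,::-1]
cv2.imwrite('pics/f.png',cv2.resize(o,(800,343),interpolation=2))
E
```

```text
clock: 19.42
eef_pos: [0.6372, 0.3228, 0.3619]
orientation: [[1.0, -0.001, 0.003], [-0.001, -1.0, -0.0], [0.003, 0.0, -1.0]]
ft_force: [0.3, 0.5, -1.7]
width: 0.146
grip_force: 30.0
[-0.5351  0.4703  0.0101  1.2594 -0.0029  1.409  -2.0975] [ 0.2896  0.5383 -1.6613] 12.686896202750063
[ 0.0013 -0.1962 -0.0661 -0.0005 -0.0012  0.2519]
```

View pics/f.png

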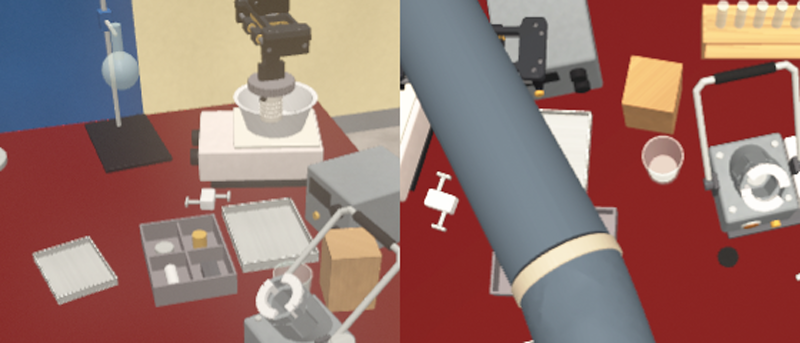

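The filter hangs upright above the tray (tray at (268,235) in the side crop), and the handle is back. I lower it 10 mm towards the robot's side to keep clear of the grey instrument.

```bash
python3 -m handwheel '0 0 0 -0.005 0 0.04 1; 0 0 0 -0.01 0 0.09 1; 0 0 0 -0.01 0 0.14 1; 0 0 0 -0.01 0 0.19 1; 0 -0.2 0 -0.01 0 0.225 1; 0 -0.2 0 -0.01 0 0.245 1; 0 -0.2 0 -0.01 0 0.253 1; 0 -0.2 0 -0.01 0 0.256 1; 0 -0.2 0 -0.01 0 0.256 1'
```

```text
clock: 20.65
eef_pos: [0.6288, 0.3241, 0.1067]
orientation: [[1.0, -0.0, 0.001], [-0.0, -1.0, 0.001], [0.001, -0.001, -1.0]]
ft_force: [-0.5, 0.2, -1.9]
width: 0.15
grip_force: 30.0
```

```bash
python3 -m handwheel '0 0 0 0 0 0.001 1; 0 0 0 0 0 0.002 1; 0 0 0 0 0 0.003 1; 0 0 0 0 0 0.003 1'
```

```text
clock: 21.15
eef_pos: [0.628, 0.3236, 0.1022]
orientation: [[1.0, -0.0, -0.001], [-0.0, -1.0, -0.0], [-0.001, 0.0, -1.0]]
ft_force: [0.1, -0.8, -2.0]
width: 0.144
grip_force: 30.0
```

```bash
python3 -m handwheel '0 0 0 0 0 0.001 1; 0 0 0 0 0 0.002 1; 0 0 0 0 0 0.002 1'
```

```text
clock: 21.52
eef_pos: [0.628, 0.3236, 0.1001]
orientation: [[1.0, -0.0, -0.001], [-0.0, -1.0, -0.0], [-0.001, 0.0, -1.0]]
ft_force: [-1.2, 0.3, -1.7]
width: 0.149
grip_force: 30.0
```

```bash
python3 -m handwheel '0 0 0 0 0 0.001 1; 0 0 0 0 0 0.001 1'
```

```text
clock: 21.78
eef_pos: [0.6282, 0.3237, 0.0995]
orientation: [[1.0, -0.0, -0.0], [-0.0, -1.0, 0.0], [-0.0, -0.0, -1.0]]
ft_force: [0.3, -0.3, -0.4]
width: 0.149
grip_force: 30.0
```

```bash
python3 -m handwheel '0 0 0 0 0 0.001 1; 0 0 0 0 0 0.001 1'
```

```text
clock: 22.02
eef_pos: [0.6285, 0.3238, 0.0995]
orientation: [[1.0, -0.001, 0.0], [-0.001, -1.0, 0.0], [0.0, -0.0, -1.0]]
ft_force: [-1.0, -0.0, 5.1]
width: 0.147
grip_force: 30.0
```

The foot is on the tray floor: the force is now 5 N upward at TCP height 0.0995. Opening, then retreating straight up.

```bash
python3 -m handwheel '0 0 0 0 0 -0.0005 0.6; 0 0 0 0 0 -0.0005 0.3; 0 0 0 0 0 -0.0005 0; 0 0 0 0 0 -0.0005 -1; 0 0 0 0 0 -0.0005 -1; 0 0 0 0 0 -0.0005 -1; 0 0 0 0 0 -0.0005 -1; 0 0 0 0 0 -0.0005 -1; 0 0 0 0 0 -0.03 -1; 0 0 0 0 0 -0.07 -1; 0 0 0 0 0 -0.12 -1; 0 0 0 -0.05 0 -0.16 -1; 0 0 0 -0.1 0.03 -0.18 -1; 0 0 0 -0.14 0.06 -0.18 -1; 0 0 0 -0.16 0.1 -0.18 -1; 0 0 0 -0.16 0.15 -0.18 -1; 0 0 0 -0.16 0.2 -0.18 -1; 0 0 0 -0.16 0.2 -0.18 -1; 0 0 0 -0.16 0.2 -0.18 -1'
python3 - <<'E'
from tgt import *
o=np.hstack([imaging.read_camera('side')[120:400,220:500],imaging.read_camera('top')[90:370,130:410]])[:,:,::-1]
cv2.imwrite('pics/g.png',cv2.resize(o,(800,400),interpolation=2))
E
```

```text
clock: 24.4
eef_pos: [0.4681, 0.1243, 0.2787]
orientation: [[1.0, -0.0, -0.0], [-0.0, -1.0, 0.001], [-0.0, -0.001, -1.0]]
ft_force: [-0.0, -0.3, 0.6]
width: 0.999
grip_force: 0.0
```

View pics/g.png

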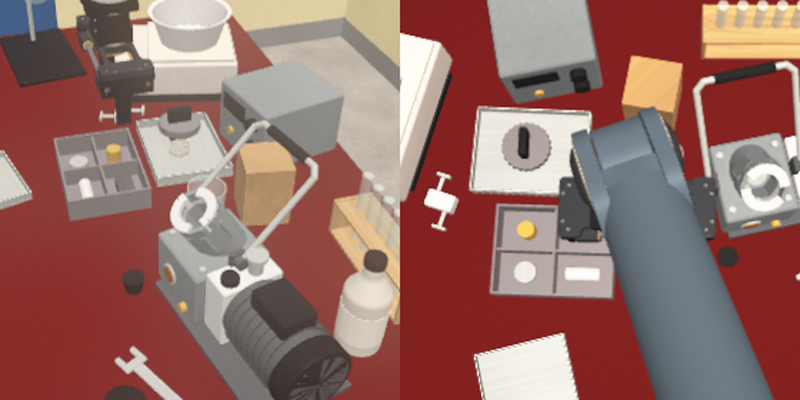

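The filter stands upright in the middle of the big tray (side (180,130), top (525,147) of the crop). The handle is back, everything else is in place, and the gripper touches nothing. Handing in.

```bash
python3 -c "
from plant import r
print(r.job_done())"
```

```text
the job is handed in; nothing more can be done
None
```

The job is handed in at 24.4 s: the last picture shows the filter standing upright in the 150 x 200 mm drip tray, the handle swung back and the other things unmoved; the verdict was not reported.

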